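# Put the mini centrifuge back together after cleaning

### The job

Put the mini centrifuge back together on its spindle: first the aluminium rotor, then the black rotor lid over the rotor's hub, then the steel locking nut, and last the clear cover over it all, each fully down and level. Lower each part gently rather than dropping it, let go of everything, and leave the tube rack, the jar and the beaker where they stand.

Things in the scene. Friction and masses are not known exactly. Their poses are not given: they have to be found in the camera images.
- centrifuge: White mini centrifuge, fixed to the bench, 175 x 150 mm, flat deck 60 mm up; origin on the bench, under its spindle. The box reaches 67 mm from the spindle to its +x, 108 mm to its -x (front: display, blue knob), 75 mm to each side. On the deck a locating ring 5 mm high, 100 mm outer and 92 mm inner diameter, surrounds the spindle; the clear cover stands outside it, on the deck
- seat (a point): Foot of the upright steel spindle, on its axis, 64 mm above the bench (top of a round boss, 4 mm above the deck): the rotor's underside comes to rest here. z is up. The spindle is 12 mm in diameter and rises 64 mm above this point, its last 8 mm tapering to 4 mm
- rotor_center (a point): Centre of the aluminium rotor, 21 mm above its underside. 42 mm tall: a disc 80 mm in diameter, 16 mm thick, flat top with eight dark tube holes; on it a plain hub 28 mm in diameter, 26 mm tall, to grip. An 18 mm bore runs right through for the spindle. About 0.18 kg. z is its axis, up
- lid_center (a point): Centre of the black rotor lid, 16 mm above its underside. Hat-shaped, brim down, 32 mm tall; brim 84 mm in diameter, 4 mm thick; hub 50 mm in diameter, to grip, hollow from below (38 mm diameter, 28 mm deep), with an 18 mm hole through its top. Seated, its brim rests on the rotor's disc, underside 16 mm above the seat. About 0.08 kg. z is its axis, up
- nut_center (a point): Centre of the steel locking nut, 13 mm above its underside: a ribbed ring 34 mm in diameter (32 mm under the fine ribs), 26 mm tall, with a smooth 18 mm bore (no thread: it just slides down the spindle). Seated, it rests on the lid's top, underside 48 mm above the seat. About 0.05 kg. z is its axis, up
- dome_center (a point): Centre of the clear cover, 59 mm above its rim: a clear plastic bell, open below, flat on top, 116 mm outer and 110 mm inner diameter, 90 mm tall, grey rim, and on top a grey knob 24 mm in diameter, 28 mm tall, to lift it by (118 mm in all). Seated, its rim stands on the deck, 4 mm below the seat, round the locating ring. About 0.12 kg. z is its axis, up
- rack: Bystander: blue tube rack with small tubes, 60 x 100 mm, 43 mm tall; origin at the centre of its underside
- bottle: Bystander: glass jar with a blue cap, 60 mm in diameter, 110 mm tall; origin at the centre of its underside
- beaker: Bystander: open glass beaker, 60 mm in diameter, 65 mm tall; origin at the centre of its underside
Not all that is in view belongs to the job. Of the things that look like the part that bears nut_center, take the one that is farthest from the robot's base at the start. What is shaped like the part that bears lid_center but red is not meant.

How it is judged:
By the outcome, as a careful person would: the job done as asked, in the order asked, and still so for the second after the job is handed in, with the robot touching nothing.
It also fails if it takes over 125 s, if anything falls off the work surface, if the arm or the gripper's body presses on something with over 40 N, if the wrist force passes 120 N, or if a joint passes its speed limit or range.

### The arm

A 6-joint arm with a two-finger parallel gripper is mounted at the origin on the work surface. World frame = base frame: x ahead of the robot, y to its left, z up, the work surface at z = 0. Lengths are in m, angles in degrees, forces in N, time in s.
With the tool pointing down it reaches from about 0.35 to 0.925 m from the base axis. Payload 6.4 kg.
Tool frame: the origin (TCP) lies between the finger pads; the fingertips stand 25 mm ahead of it and the grasp point (between the pads) lies 6 mm ahead of it; x points along the fingers, z is the direction in which the jaws open and shut, and the axes are right-handed (so a half turn about x gives the same grasp; the last joint's range is limited). The gripper opens to 94 mm and grips with 3 to 60 N. Pads are 16 mm wide; open, the fingers measure 119 mm over their backs; the gripper's body (75 mm by 177 mm) begins 78 mm behind the grasp point.
Start: joints at [-76.438, 14.043, 89.255, -0, 76.702, -9.975], TCP at [0.26, -0.596, 0.23] pointing down, gripper open.
Joint ranges: [-179.41, 179.41], [-58.25, 129.5], [7.25, 145.43], [-54.29, 234.29], [11.92, 165.04], [-157.13, 157.13]. Speed limits (degrees/s): [147.25, 147.25, 180, 180, 180, 180].

### API

Orientations are given as a 3x3 rotation matrix whose columns are the frame's x, y, z axes.
In Python, from station import ctrl gives the robot as it stands. The module is installed in compiled form; this text tells all that it offers.
- The arm moves only by the shell command python3 -m jog 'ROWS' [FORCE]. ROWS is a JSON object of lists of equal length, an entry for each row: "xyz": the shift along the tool's x, y, z in cm, a list of three; "rot": the turn, a rotation vector about the tool's x, y, z in rad, a list of three; "hand": the finger opening in cm, from 0 to 9.4. A call has exactly 8 rows; each row shifts and turns the commanded pose from where the row before left it, along the tool's axes as they then stand; what a row does not reach is not made up. A row lasts 1/10 s, in which the tool goes at most 50 mm and 8.59 degrees, less where a joint would pass 70% of its speed; a pose out of reach is approached as far as the arm can. A call is refused whole if a number of a shift passes 5 or a number of a turn 0.15, either way. A call with a gripper value outside its range is refused whole. The fingers move at their own pace and stop on an object; FORCE is the grip in N (left out, the last holds). Time passes only in rows, so rows that do not move let the fingers close, or fill a call up. It gives the time, the measured TCP pose, the force and the opening at its end, in the units of the state.
- ctrl.state(): the state, without advancing time (a new reading comes with each control period).
- ctrl.get_image(name): name is "side" or "top"; returns the picture (384x512x3 uint8, red, green, blue); there is no depth.
- ctrl.calibration(name): a dict with "camera_matrix" (3x3 intrinsics, pixels), "R" (3x3) and "t" (3): a world point X has camera coordinates R X + t. Camera axes: x right, y down, z forward; pixel columns grow to the right and rows downward; lengths in m; the calibration is good to about 2 mm. A picture is of the moment at which its call begins. calibration takes no time and is no camera call.
- ctrl.finish_job(): hands the job in, once; it reports no verdict.
The state is a dict: "time_s": time; "joints": joint angles; "dq": joint speeds; "tau": joint torques, N m; "ee_pos": TCP position; "ee_rot": TCP orientation; "contact_force": force on the tool from outside, world axes, zero at the start; "ft_torque": the same for the moment, N m; "opening": finger opening in m.
Only numpy, scipy, OpenCV 4.12 (cv2) and the standard library are available. Lean on these libraries where they do the work, as an engineer would, in place of code of your own. Each camera call takes 0.05 s, during which the arm holds its last target. There are 200 camera calls.

## Working session

There is one attempt and no reset: what is moved stays moved. The work goes in short steps, Python scripts to look and compute and a shell command to move; the robot and the scene stay as the last step left them, time stands still between calls to the robot, and variables do not carry over. Pictures are saved under pics/ and viewed, about 12 in all and at most 16, crops included, and the job is handed in when it is done.

```bash
mkdir -p pics; python3 - <<'E'
from station import ctrl
import cv2,numpy as np
s=ctrl.state();print(s['time_s'],s['ee_pos'],s['ee_rot'],s['opening'])
for n in('top','side'):
    c=ctrl.calibration(n);R=np.array(c['R']);print(n,np.round(c['camera_matrix'],1).tolist(),np.round(R,3).tolist(),np.round(-R.T@np.array(c['t']),3))
    cv2.imwrite(f'pics/{n}0.png',cv2.resize(ctrl.get_image(n)[...,::-1],(800,600),interpolation=cv2.INTER_CUBIC)); 
E
```

```text
0.0 [ 0.25945088 -0.59538088  0.22935029] [[-4.24748184e-04  9.16806877e-01  3.99330652e-01]
 [ 1.83978736e-03  3.99330728e-01 -9.16805096e-01]
 [-9.99998217e-01  3.45272185e-04 -1.85634471e-03]] 0.09396924162765136
top [[437.2, 0.0, 257.0], [0.0, 437.2, 185.2], [0.0, 0.0, 1.0]] [[-0.007, -1.0, 0.0], [-0.998, 0.007, -0.063], [0.063, -0.001, -0.998]] [ 0.51  -0.015  1.105]
side [[388.0, 0.0, 252.0], [0.0, 388.0, 187.4], [0.0, 0.0, 1.0]] [[-0.799, -0.601, -0.017], [-0.34, 0.475, -0.811], [0.495, -0.643, -0.584]] [0.139 0.542 0.57 ]
```

View pics/top0.png

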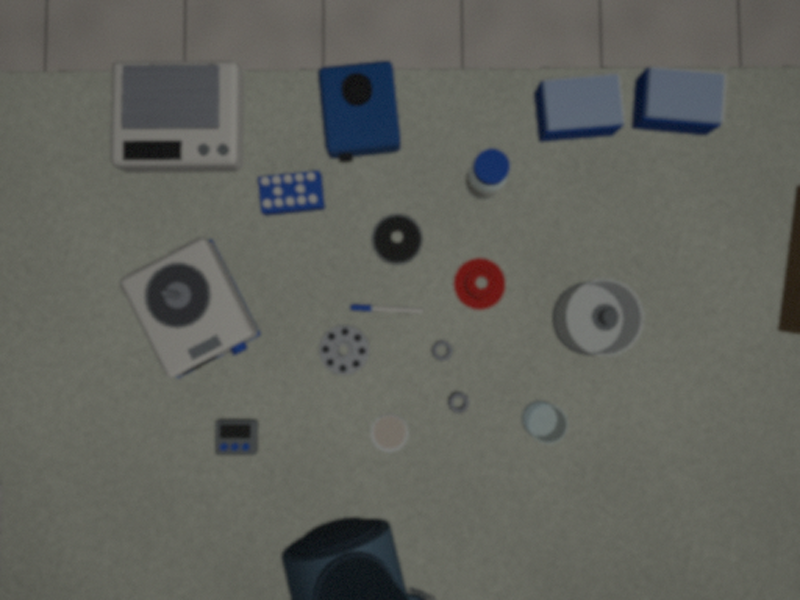

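View pics/side0.png

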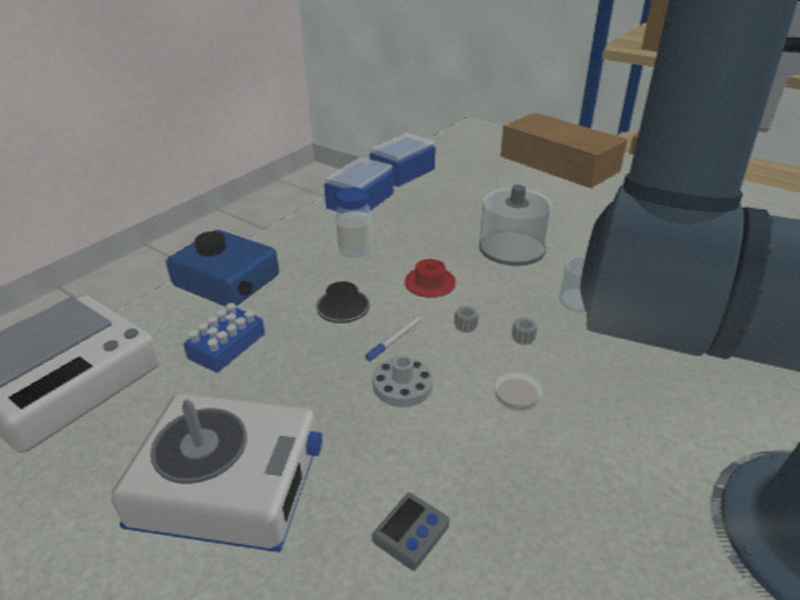

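The look-alikes in the top view are:
- **Nuts:** (441,350), which is farther from the base, and (457,401), which is nearer. I take (441,350), seen in the side view at (466,318).
- **Lids:** black at (397,239) and red at (480,284). I take black.
- **Rotor:** (344,350).
- **Cover:** knob at (606,317).
- **Spindle:** the centrifuge is at (178,295).

Next is one close crop to check these and to measure from.

```bash
cat > h.py <<'E'
from station import ctrl
import cv2,numpy as np
C={n:ctrl.calibration(n) for n in('top','side')}
def ray(n,uv):
    c=C[n];R=np.array(c['R']);t=np.array(c['t'])
    d=R.T@np.linalg.inv(c['camera_matrix'])@[uv[0],uv[1],1]
    return -R.T@t,d
def onz(n,uv,z):
    o,d=ray(n,uv);return o+d*(z-o[2])/d[2]
def proj(n,X):
    c=C[n];p=np.array(c['camera_matrix'])@(np.array(c['R'])@np.array(X)+np.array(c['t']));return p[:2]/p[2]
def tri(u,v): # top,side pixels
    (a,d),(b,e)=ray('top',u),ray('side',v)
    s=np.linalg.lstsq(np.c_[d,-e],b-a,rcond=None)[0];p,q=a+s[0]*d,b+s[1]*e
    return (p+q)/2,np.linalg.norm(p-q)
def crop(img,u,v,w,S): # centre, half-width px, output size
    M=np.float64([[S/(2*w),0,-(u-w)*S/(2*w)],[0,S/(2*w),-(v-w)*S/(2*w)]])
    return cv2.warpAffine(img,M,(S,S),flags=cv2.INTER_CUBIC)
def grab(n): return ctrl.get_image(n)[...,::-1].copy()
E
python3 - <<'E'
from h import *
T,S=grab('top'),grab('side');cv2.imwrite('t.png',T);cv2.imwrite('s.png',S)
k=.64
L=[(178,295,30),(344,350,24),(397,239,24),(449,375,30)]
L2=[(603,317,36)]
r1=[crop(T,u*k,v*k,w,200) for u,v,w in L]
r2=[crop(S,u*k,v*k,w,200) for u,v,w in [(198,440,40),(402,378,26),(343,300,26),(495,325,30)]]
r3=[crop(T,603*k,317*k,32,200),crop(S,515*k,225*k,32,200),crop(T,544*k,420*k,24,200),crop(T,488*k,175*k,24,200)]
I=np.vstack([np.hstack(r) for r in(r1,r2,r3)])
cv2.imwrite('pics/m1.png',I)
for n in[(441,350),(457,401)]:
    p=onz('top',np.array(n)*k,.026);print(p,np.hypot(*p[:2]))
E
```

```text
[ 0.48242607 -0.07686801  0.026     ] 0.488511621499062
[ 0.40263448 -0.10109799  0.026     ] 0.4151328998824149
```

View pics/m1.png

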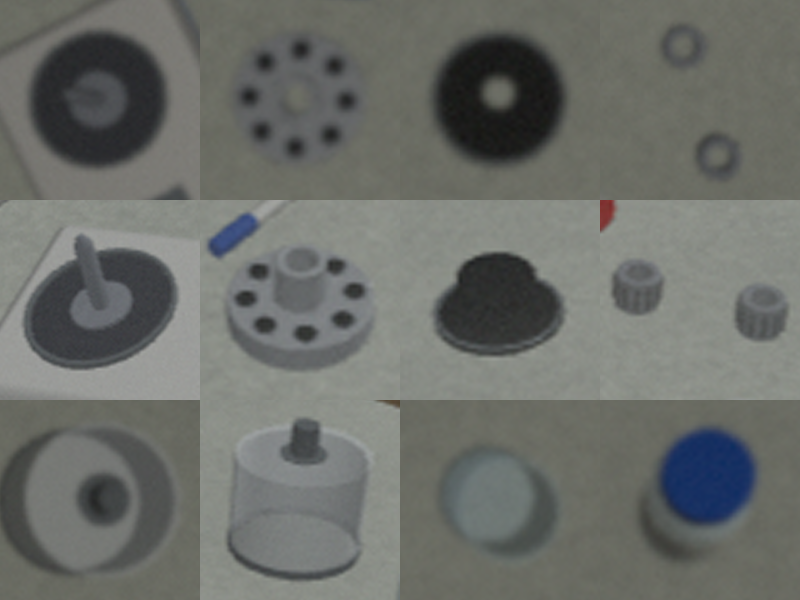

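The crop confirms the choices: all parts stand upright. The nut I want is the upper one, 0.489 m from the base against 0.415 m for the other. Next I measure.

```bash
cat > meas.py <<'E'
from h import *
k=.64
def blobs(n,I,u,v,w,thr,amin=6,inv=True,F=6):
    """sub-pixel: centres/ellipses of blobs darker than thr in a window"""
    g=cv2.cvtColor(I,cv2.COLOR_BGR2GRAY); S=int(2*w*F); c=cv2.GaussianBlur(crop(g,u,v,w,S),(0,0),3)
    m=(c<thr).astype(np.uint8) if inv else (c>thr).astype(np.uint8)
    out=[]
    for q in cv2.findContours(m,cv2.RETR_CCOMP,cv2.CHAIN_APPROX_NONE)[0]:
        a=cv2.contourArea(q)/F**2
        if a<amin or len(q)<6: continue
        (x,y),ax,_=cv2.fitEllipse(q); out.append((u-w+x/F,v-w+y/F,ax[0]/F,ax[1]/F,a))
    return out
E
python3 - <<'E'
from meas import *
T=cv2.imread('t.png');g=cv2.cvtColor(T,cv2.COLOR_BGR2GRAY)
np.set_printoptions(precision=4,suppress=True)
for nm,(u,v),w,thr,z in[('ring',(178,295),26,105,.065),('lid',(397,239),22,75,.004),('nut',(441,350),8,None,.026),('rotorholes',(344,350),17,75,.016),('knob',(606,317),9,85,.118)]:
    u*=k;v*=k
    W=g[int(v-w):int(v+w),int(u-w):int(u+w)];
    t=thr or (int(W.min())+int(np.median(W)))/2
    print(nm,W.min(),np.median(W),W.max())
    for tt in(t,t-8,t+8) if nm!='rotorholes' else (t,):
        B=blobs('top',T,u,v,w,tt,3)
        for b in B: print('  ',tt,np.round(b,2),onz('top',b[:2],z))
    if nm=='rotorholes':
        p=np.array([onz('top',b[:2],z)[:2] for b in B if b[4]<30]);print(len(p),p.mean(0),np.linalg.norm(p-p.mean(0),axis=1))
E
```

```text
ring 38 88.5 125
   105 [ 90.9  209.83   3.31  16.61  34.22] [0.5201 0.3795 0.065 ]
   105 [ 113.14  188.51   42.56   43.47 1453.07] [0.5705 0.3274 0.065 ]
   105 [138.49 164.9    2.92   7.75  13.  ] [0.6266 0.2676 0.065 ]
   105 [ 97.07 166.88   7.01  21.83  82.28] [0.6225 0.3665 0.065 ]
   97 [ 113.18  188.52   41.62   42.55 1390.85] [0.5705 0.3273 0.065 ]
   97 [138.82 164.45   2.15   6.     7.58] [0.6277 0.2668 0.065 ]
   97 [ 94.74 168.81   1.98  26.42  33.86] [0.6179 0.372  0.065 ]
   113 [137.34 214.13   1.25   4.45   3.65] [0.5092 0.2691 0.065 ]
   113 [ 90.77 209.89   6.59  17.62  66.01] [0.52   0.3798 0.065 ]
   113 [ 113.03  188.47   43.84   44.73 1540.56] [0.5706 0.3276 0.065 ]
   113 [138.18 165.37   3.65   9.45  19.71] [0.6255 0.2683 0.065 ]
   113 [ 95.06 167.2   10.31  26.81 149.4 ] [0.6218 0.3713 0.065 ]
lid 20 102.0 112
   75 [253.68 152.63  31.39  31.6  779.31] [ 0.6627 -0.0076  0.004 ]
   75 [253.67 151.17   6.94   7.16  38.99] [ 0.6664 -0.0076  0.004 ]
   67 [253.7  152.62  30.61  30.81 740.94] [ 0.6627 -0.0077  0.004 ]
   67 [253.67 151.15   7.55   7.78  46.03] 
[... 543 characters left out ...]
16 ]
   75 [210.85 231.42   4.21   4.35  14.33] [0.4651 0.0998 0.016 ]
   75 [231.19 224.15   4.02   4.21  13.24] [0.4827 0.0493 0.016 ]
   75 [207.9  223.07   4.25   4.46  14.82] [0.4857 0.1071 0.016 ]
   75 [228.38 215.69   4.15   4.43  14.4 ] [0.5037 0.0562 0.016 ]
   75 [211.67 214.8    4.41   4.5   15.58] [0.5062 0.0977 0.016 ]
   75 [220.28 211.79   4.29   4.56  15.29] [0.5135 0.0763 0.016 ]
8 [0.4844 0.0781] [0.029  0.0292 0.029  0.0289 0.029  0.0292 0.0293 0.0292]
knob 39 74.0 122
   85 [386.79 202.48  15.65  15.83 194.01] [ 0.5316 -0.308   0.118 ]
   77 [386.8  202.45  14.52  14.68 167.06] [ 0.5316 -0.3081  0.118 ]
   93 [386.87 202.45  16.49  16.81 217.29] [ 0.5316 -0.3082  0.118 ]
```

```bash
python3 -m jog '{"xyz":[[0,0,0],[0,0,0],[0,0,0],[0,0,0],[0,0.7,-2],[0,1.4,-4],[0,1.4,-4],[0,1.4,-4]],"rot":[[0.103,0,0],[0.103,0,0],[0.103,0,0],[0.103,0,0],[0,0,0],[0,0,0],[0,0,0],[0,0,0]],"hand":[9.4,9.4,9.4,9.4,9.4,9.4,9.4,9.4]}' 20
python3 -m jog '{"xyz":[[0,1.4,-4],[0,1.4,-4],[0,1.4,-4],[0,1.4,-4],[0,1.4,-4],[0,1.4,-4],[0,1.4,-4],[0,0.7,-2]],"rot":[[0,0,0],[0,0,0],[0,0,0],[0,0,0],[0,0,0],[0,0,0],[0,0,0],[0,0,0]],"hand":[9.4,9.4,9.4,9.4,9.4,9.4,9.4,9.4]}'
```

```text
time_s: 1.0
ee_pos: [0.3089, -0.4545, 0.2301]
ee_rot: [[-0.0, 1.0, -0.002], [0.0, -0.002, -1.0], [-1.0, -0.0, -0.0]]
contact_force: [0.4, -0.4, 1.3]
opening: 0.094
time_s: 1.8
ee_pos: [0.4144, -0.1534, 0.2304]
ee_rot: [[0.0, 1.0, 0.001], [0.0, 0.001, -1.0], [-1.0, 0.0, -0.0]]
contact_force: [0.5, 0.1, -0.1]
opening: 0.0943
```

```bash
python3 -m jog '{"xyz":[[0,0.5,-2],[0,1.1,-3.8],[0,1.2,-4],[0,1.2,-4],[0,1.2,-4],[0,1.1,-3.3],[0,0.7,-2],[0,0,0]],"rot":[[0,0,0],[0,0,0],[0,0,0],[0,0,0],[0,0,0],[0,0,0],[0,0,0],[0,0,0]],"hand":[9.4,9.4,9.4,9.4,9.4,9.4,9.4,9.4]}'
python3 -m jog '{"xyz":[[2,0,0],[3,0,0],[3,0,0],[2,0,0],[2,0,0],[1,0,0],[0,0,0],[0,0,0]],"rot":[[0,0,0],[0,0,0],[0,0,0],[0,0,0],[0,0,0],[0,0,0],[0,0,0],[0,0,0]],"hand":[9.4,9.4,9.4,9.4,7,6,6,6]}'
python3 - <<'E'
from h import *
S=grab('side');u=proj('side',[.484,.078,.05]);print(u)
cv2.imwrite('pics/r1.png',np.hstack([crop(S,*u,70,400),crop(grab('top'),*proj('top',[.484,.078,.05]),50,400)]))
E
```

```text
time_s: 2.6
ee_pos: [0.4845, 0.0767, 0.2303]
ee_rot: [[-0.0, 1.0, 0.003], [0.0, 0.003, -1.0], [-1.0, -0.0, -0.0]]
contact_force: [-0.5, -0.4, 0.5]
opening: 0.0935
time_s: 3.4
ee_pos: [0.4849, 0.0743, 0.1012]
ee_rot: [[0.001, 1.0, -0.002], [-0.0, -0.002, -1.0], [-1.0, 0.001, 0.0]]
contact_force: [-0.4, 0.2, 0.5]
opening: 0.0652
[257.95995621 229.66953402]
```

View pics/r1.png

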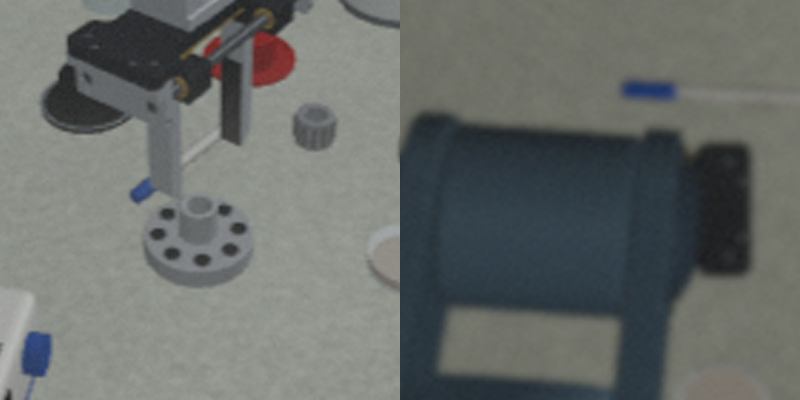

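The side view shows the open fingers straddling the hub, with fingertips near crop px (172,195) and (237,143). The arm hides the rotor from above.

```bash
python3 - <<'E'
from h import *
P=[ctrl.state()['ee_pos'] for _ in range(3)];print(P)
print(proj('side',[.485,.0755,.076]),'seen 259.4,218.8', proj('side',[.485,.0765,.076]),proj('side',[.486,.0755,.076]))
E
```

```text
[array([0.485296  , 0.0745319 , 0.10173204]), array([0.485296  , 0.0745319 , 0.10173204]), array([0.485296  , 0.0745319 , 0.10173204])]
[258.1992101  218.83838777] seen 259.4,218.8 [257.89727284 219.10800407] [257.78710692 218.64420811]
```

```bash
python3 -m jog '{"xyz":[[0,-0.1,-0.3],[1,0,0],[1.5,0,0],[1.5,0,0],[1,0,0],[0.5,0,0],[0.2,0,0],[0,0,0]],"rot":[[0,0,0],[0,0,0],[0,0,0],[0,0,0],[0,0,0],[0,0,0],[0,0,0],[0,0,0]],"hand":[6,6,6,6,6,6,6,6]}'
python3 -m jog '{"xyz":[[0,0,0],[0,0,0],[0,0,0],[0,0,0],[0,0,0],[0,0,0],[0,0,0],[0,0,0]],"rot":[[0,0,0],[0,0,0],[0,0,0],[0,0,0],[0,0,0],[0,0,0],[0,0,0],[0,0,0]],"hand":[4,2,1,1,1,1,1,1]}' 30
```

```text
time_s: 4.3
ee_pos: [0.4835, 0.0778, 0.0435]
ee_rot: [[0.0, 1.0, -0.001], [0.0, -0.001, -1.0], [-1.0, 0.0, -0.0]]
contact_force: [-0.3, -0.7, 0.7]
opening: 0.0598
time_s: 5.1
ee_pos: [0.4836, 0.0777, 0.0437]
ee_rot: [[0.0, 1.0, -0.001], [-0.0, -0.001, -1.0], [-1.0, 0.0, 0.0]]
contact_force: [-0.7, -0.9, 2.7]
opening: 0.0265
```

```bash
python3 -m jog '{"xyz":[[-0.5,0,0],[-1.5,0,0],[-3,0,0],[-4,0,0],[-4,0,0],[-3,0,0],[-1,0,0],[0,0,0]],"rot":[[0,0,0],[0,0,0],[0,0,0],[0,0,0],[0,0,0],[0,0,0],[0,0,0],[0,0,0]],"hand":[1,1,1,1,1,1,1,1]}'
python3 -m jog '{"xyz":[[0,0.4,-1],[0,1,-3],[0,1.5,-4.5],[0,1.7,-4.8],[0,1.7,-4.8],[0,1.4,-4],[0,0.7,-2],[0,0.3,-0.8]],"rot":[[0,0,0],[0,0,0],[0,0,0],[0,0,0],[0,0,0],[0,0,0],[0,0,0],[0,0,0]],"hand":[1,1,1,1,1,1,1,1]}'
python3 -m jog '{"xyz":[[0,0,0],[0,0,0],[0,0,0],[0,0,0],[0.5,0,0],[0.5,0,0],[0,0,0],[0,0,0]],"rot":[[0,0,0],[0,0,0],[0,0,0],[0,0,0],[0,0,0],[0,0,0],[0,0,0],[0,0,0]],"hand":[1,1,1,1,1,1,1,1]}'
python3 - <<'E'
from h import *
X=[.5705,.3274,.15]
S=grab('side');T=grab('top');cv2.imwrite('s2.png',S);cv2.imwrite('t2.png',T)
cv2.imwrite('pics/r2.png',np.hstack([crop(S,*proj('side',X),60,400),crop(T,*proj('top',X),50,400)]))
print(proj('side',X),ctrl.state()['ee_pos'])
E
```

```text
time_s: 5.9
ee_pos: [0.4839, 0.0779, 0.2143]
ee_rot: [[0.002, 1.0, -0.001], [-0.0, -0.001, -1.0], [-1.0, 0.002, 0.0]]
contact_force: [-0.3, 1.4, -2.5]
opening: 0.0267
time_s: 6.7
ee_pos: [0.5688, 0.3272, 0.2098]
ee_rot: [[-0.005, 1.0, 0.001], [-0.001, 0.001, -1.0], [-1.0, -0.005, 0.001]]
contact_force: [0.1, -0.6, -1.8]
opening: 0.0267
time_s: 7.5
ee_pos: [0.5699, 0.3248, 0.203]
ee_rot: [[-0.001, 1.0, -0.001], [-0.0, -0.001, -1.0], [-1.0, -0.001, 0.0]]
contact_force: [0.6, -0.9, -1.8]
opening: 0.0263
[116.23372978 247.29632954] [0.57015198 0.32500468 0.20356951]
```

View pics/r2.png

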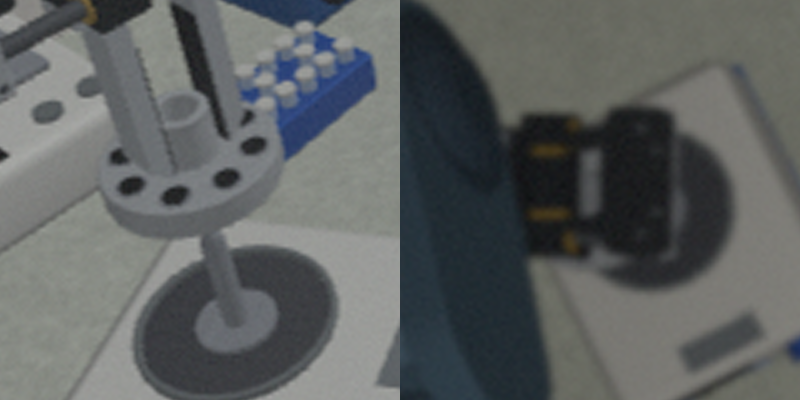

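The rotor hangs just above the spindle tip, which is at crop px (212,240). I'll measure the rotor holes and the ring from the side view.

```bash
python3 - <<'E'
from meas import *
from scipy.optimize import least_squares
np.set_printoptions(precision=4,suppress=True)
S=cv2.imread('s2.png');S0=cv2.imread('s.png')
def circ(P,r=None):
    f=lambda q:np.linalg.norm(P-q[:2],axis=1)-(r or q[2]);s=least_squares(f,[*P.mean(0),.03]);return s.x,s.fun
# ring (initial view), boundary rays on z=.065
u=proj('side',[.5705,.3274,.065])
for t in(100,110,120):
    B=blobs('side',S0,*u,32,t,600);print('ring',t,[ (np.round(b,1),onz('side',b[:2],.065)) for b in B])
# holes
z=.2035-.0437+.016
c=proj('side',[.5705,.3274,z]);B=[b for b in blobs('side',S,*c,32,75,5) if b[4]<50]
P=np.array([onz('side',b[:2],z)[:2] for b in B]);print(np.round(np.array(B),1));print(P, circ(P,.029))
E
```

```text
ring 100 [(array([ 126.4,  284.4,   46.6,   61.4, 2197. ]), array([0.5715, 0.3289, 0.065 ]))]
ring 110 [(array([ 126.4,  284.3,   47.5,   62. , 2259.6]), array([0.5718, 0.3288, 0.065 ]))]
ring 120 [(array([ 126.4,  284.2,   48.2,   62.6, 2313.8]), array([0.5719, 0.3287, 0.065 ]))]
[[108.6 245.9   5.1   7.9  31.5]
 [ 95.5 242.9   4.8   7.7  29.2]
 [124.1 240.7   5.1   7.6  30. ]
 [ 91.7 234.4   4.3   5.2  16.7]
 [132.2 230.9   4.6   7.4  26.5]
 [130.4 222.4   2.5   4.5   8.4]
 [142.4 225.2   4.1  17.   46.4]
 [131.4 215.5   2.4   4.3   7.5]
 [142.  208.    4.7   5.7  19.4]]
[[0.5554 0.3453]
 [0.5763 0.3529]
 [0.546  0.3251]
 [0.5969 0.3451]
 [0.5535 0.3042]
 [0.5716 0.2931]
 [0.5511 0.2864]
 [0.5838 0.2813]
 [0.5849 0.2587]] (array([0.5768, 0.3134, 0.03  ]), array([ 0.0094,  0.0104,  0.0039,  0.0085, -0.0039, -0.0079,  0.0084,
        0.0039,  0.0263]))
```

```bash
python3 -m jog '{"xyz":[[0,-0.1,-0.3],[0,0,0],[0.5,0,0],[0.8,0,0],[0.8,0,0],[0.8,0,0],[0.8,0,0],[0.3,0,0]],"rot":[[0,0,0],[0,0,0],[0,0,0],[0,0,0],[0,0,0],[0,0,0],[0,0,0],[0,0,0]],"hand":[1,1,1,1,1,1,1,1]}'
python3 - <<'E'
from h import *
X=[.5705,.3274,.12]
S=grab('side');cv2.imwrite('s3.png',S)
cv2.imwrite('pics/r3.png',crop(S,*proj('side',X),50,450))
print(ctrl.state()['ee_pos'],ctrl.state()['contact_force'],ctrl.state()['ft_torque'])
E
```

```text
time_s: 8.4
ee_pos: [0.5684, 0.3277, 0.1618]
ee_rot: [[-0.002, 1.0, -0.001], [-0.001, -0.001, -1.0], [-1.0, -0.002, 0.001]]
contact_force: [0.6, 0.4, -1.9]
opening: 0.0269
[0.56840943 0.32767613 0.16177599] [-1.08179744 -0.04833749 -2.79288458] [ 0.06390333  0.02873427 -0.00879031]
```

View pics/r3.png

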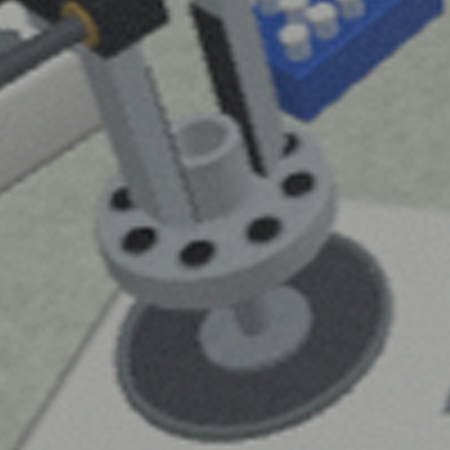

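The rotor has gone over the spindle tip with no contact force, so I'll keep lowering.

```bash
python3 -m jog '{"xyz":[[0.3,0.1,0],[0.6,0,0],[0.7,0,0],[0.7,0,0],[0.7,0,0],[0.7,0,0],[0.6,0,0],[0.4,0,0]],"rot":[[0,0,0],[0,0,0],[0,0,0],[0,0,0],[0,0,0],[0,0,0],[0,0,0],[0,0,0]],"hand":[1,1,1,1,1,1,1,1]}'
python3 -m jog '{"xyz":[[0.1,0,0],[0.1,0,0],[0.1,0,0],[0.1,0,0],[0,0,0],[0,0,0],[0,0,0],[0,0,0]],"rot":[[0,0,0],[0,0,0],[0,0,0],[0,0,0],[0,0,0],[0,0,0],[0,0,0],[0,0,0]],"hand":[1,1,1,1,1,1,1,1]}'
```

```text
time_s: 9.25
ee_pos: [0.5698, 0.3279, 0.1156]
ee_rot: [[-0.001, 1.0, -0.001], [-0.0, -0.001, -1.0], [-1.0, -0.001, 0.0]]
contact_force: [-0.2, 0.1, -2.2]
opening: 0.0266
time_s: 10.05
ee_pos: [0.5701, 0.328, 0.1126]
ee_rot: [[0.0, 1.0, -0.001], [0.0, -0.001, -1.0], [-1.0, 0.0, -0.0]]
contact_force: [0.2, 0.4, -1.9]
opening: 0.0266
```

```bash
python3 -m jog '{"xyz":[[0.1,0,0],[0.1,0,0],[0.1,0,0],[0.1,0,0],[0,0,0],[0,0,0],[0,0,0],[0,0,0]],"rot":[[0,0,0],[0,0,0],[0,0,0],[0,0,0],[0,0,0],[0,0,0],[0,0,0],[0,0,0]],"hand":[1,1,1,1,1,1,1,1]}'
python3 -m jog '{"xyz":[[0.05,0,0],[0.05,0,0],[0,0,0],[0,0,0],[0,0,0],[0,0,0],[0,0,0],[0,0,0]],"rot":[[0,0,0],[0,0,0],[0,0,0],[0,0,0],[0,0,0],[0,0,0],[0,0,0],[0,0,0]],"hand":[1,1,1,1,1,1,1,1]}'
```

```text
time_s: 10.85
ee_pos: [0.5701, 0.328, 0.1086]
ee_rot: [[0.0, 1.0, -0.001], [0.0, -0.001, -1.0], [-1.0, 0.0, -0.0]]
contact_force: [0.0, -0.7, -1.5]
opening: 0.0268
time_s: 11.65
ee_pos: [0.5701, 0.328, 0.1077]
ee_rot: [[0.0, 1.0, -0.001], [0.0, -0.001, -1.0], [-1.0, 0.0, -0.0]]
contact_force: [-1.2, -0.0, 1.9]
opening: 0.0265
```

```bash
python3 -m jog '{"xyz":[[0,0,0],[0,0,0],[0,0,0],[0,0,0],[0,0,0],[0,0,0],[-0.5,0,0],[-1,0,0]],"rot":[[0,0,0],[0,0,0],[0,0,0],[0,0,0],[0,0,0],[0,0,0],[0,0,0],[0,0,0]],"hand":[3.2,3.8,4.5,5,5,5,5,5]}'
python3 -m jog '{"xyz":[[-1,0,0],[-2,0,0],[-3,0,0],[-2,0,0],[-1,0,0],[0,0.5,1.5],[0,1,3],[0,1.3,4.6]],"rot":[[0,0,0],[0,0,0],[0,0,0],[0,0,0],[0,0,0],[0,0,0],[0,0,0],[0,0,0]],"hand":[5,5,5,5,6,7.5,7.5,7.5]}'
python3 -m jog '{"xyz":[[0,1.3,4.6],[0,1.3,4.6],[0,1.3,4.6],[0,1.3,4.6],[0,0.8,3.5],[0,0.5,2.6],[0,0,0],[0,0,0]],"rot":[[0,0,0],[0,0,0],[0,0,0],[0,0,0],[0,0,0],[0,0,0],[0,0,0],[0,0,0]],"hand":[7.5,7.5,7.5,7.5,7.5,7.5,7.5,7.5]}'
python3 - <<'E'
from h import *
X=[.5705,.3274,.08]
S=grab('side');T=grab('top');cv2.imwrite('s4.png',S);cv2.imwrite('t4.png',T)
print(ctrl.state()['ee_pos'])
cv2.imwrite('pics/r4.png',np.hstack([crop(S,*proj('side',X),45,400),crop(T,*proj('top',X),30,400)]))
E
```

```text
time_s: 12.45
ee_pos: [0.5695, 0.3277, 0.1221]
ee_rot: [[-0.002, 1.0, -0.001], [-0.001, -0.001, -1.0], [-1.0, -0.002, 0.001]]
contact_force: [0.6, 0.0, -0.4]
opening: 0.0501
time_s: 13.25
ee_pos: [0.5972, 0.2363, 0.211]
ee_rot: [[-0.002, 1.0, 0.002], [-0.0, 0.002, -1.0], [-1.0, -0.002, 0.0]]
contact_force: [0.6, 0.4, -0.2]
opening: 0.0748
time_s: 14.05
ee_pos: [0.6619, -0.0089, 0.211]
ee_rot: [[-0.002, 1.0, -0.003], [0.001, -0.003, -1.0], [-1.0, -0.002, -0.001]]
contact_force: [0.2, 0.6, -0.6]
opening: 0.075
[ 0.66206593 -0.00736517  0.21167588]
```

View pics/r4.png

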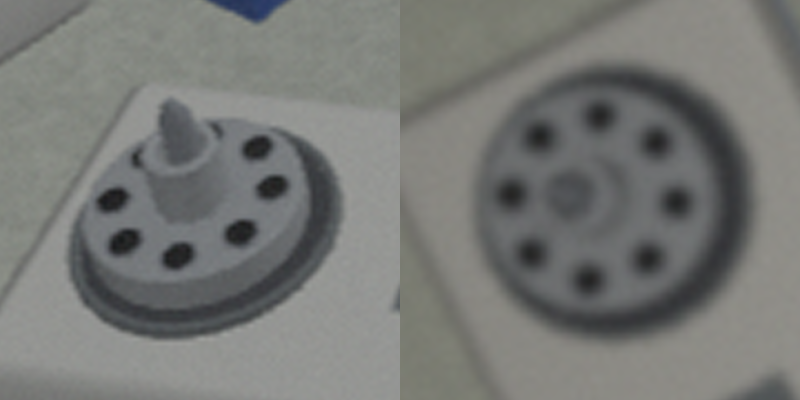

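The rotor sits flat on the boss with the spindle through its bore, and it is level. The lid is next.

```bash
python3 -m jog '{"xyz":[[1.5,0.1,0],[3,0,0],[3,0,0],[3,0,0],[2.5,0,0],[1.5,0,0],[0.8,0,0],[0,0,0]],"rot":[[0,0,0],[0,0,0],[0,0,0],[0,0,0],[0,0,0],[0,0,0],[0,0,0],[0,0,0]],"hand":[7.5,7.5,7.5,7.5,7.5,7.5,7.5,7.5]}'
python3 -m jog '{"xyz":[[0.6,0,0],[0.6,0,0],[0.5,0,0],[0.4,0,0],[0.3,0,0],[0.2,0,0],[0,0,0],[0,0,0]],"rot":[[0,0,0],[0,0,0],[0,0,0],[0,0,0],[0,0,0],[0,0,0],[0,0,0],[0,0,0]],"hand":[7.5,7.5,7.5,7.5,7.5,7.5,7.5,7.5]}'
```

```text
time_s: 14.95
ee_pos: [0.6631, -0.0076, 0.0584]
ee_rot: [[-0.002, 1.0, -0.001], [0.0, -0.001, -1.0], [-1.0, -0.002, -0.0]]
contact_force: [-0.6, 0.5, 1.0]
opening: 0.0753
time_s: 15.75
ee_pos: [0.6637, -0.0082, 0.0335]
ee_rot: [[0.0, 1.0, -0.001], [-0.0, -0.001, -1.0], [-1.0, 0.0, 0.0]]
contact_force: [0.5, 0.3, 0.4]
opening: 0.0751
```

```bash
python3 -m jog '{"xyz":[[0,-0.1,0],[0,0,0],[0,0,0],[0,0,0],[0,0,0],[0,0,0],[0,0,0],[0,0,0]],"rot":[[0,0,0],[0,0,0],[0,0,0],[0,0,0],[0,0,0],[0,0,0],[0,0,0],[0,0,0]],"hand":[6,5,4,3.5,3.5,3.5,3.5,3.5]}' 25
python3 -m jog '{"xyz":[[-0.5,0,0],[-1.5,0,0],[-3,0,0],[-4,0,0],[-4,0,0],[-2.5,0,0],[-1,0,0],[0,0,0]],"rot":[[0,0,0],[0,0,0],[0,0,0],[0,0,0],[0,0,0],[0,0,0],[0,0,0],[0,0,0]],"hand":[3.5,3.5,3.5,3.5,3.5,3.5,3.5,3.5]}'
```

```text
time_s: 16.55
ee_pos: [0.6627, -0.0082, 0.0336]
ee_rot: [[0.0, 1.0, -0.001], [-0.0, -0.001, -1.0], [-1.0, 0.0, 0.0]]
contact_force: [-0.6, -0.5, 1.5]
opening: 0.0489
time_s: 17.35
ee_pos: [0.6635, -0.0083, 0.2007]
ee_rot: [[0.004, 1.0, -0.001], [-0.001, -0.001, -1.0], [-1.0, 0.004, 0.001]]
contact_force: [0.2, -0.1, -1.5]
opening: 0.0484
```

```bash
python3 -m jog '{"xyz":[[0,-0.3,-1],[0,-0.9,-3],[0,-1.3,-4.6],[0,-1.3,-4.6],[0,-1.3,-4.6],[0,-1.3,-4.6],[0,-1.3,-4.6],[0,-0.9,-3.5]],"rot":[[0,0,0],[0,0,0],[0,0,0],[0,0,0],[0,0,0],[0,0,0],[0,0,0],[0,0,0]],"hand":[3.5,3.5,3.5,3.5,3.5,3.5,3.5,3.5]}'
python3 -m jog '{"xyz":[[0,-0.5,-2],[0,-0.2,-1.1],[0,0,0],[0.4,0,0],[0.6,0,0],[0.6,0,0],[0.4,0,0],[0,0,0]],"rot":[[0,0,0],[0,0,0],[0,0,0],[0,0,0],[0,0,0],[0,0,0],[0,0,0],[0,0,0]],"hand":[3.5,3.5,3.5,3.5,3.5,3.5,3.5,3.5]}'
python3 - <<'E'
from h import *
X=[.5705,.3274,.14]
S=grab('side');T=grab('top');cv2.imwrite('s5.png',S);cv2.imwrite('t5.png',T)
print(ctrl.state()['ee_pos'])
cv2.imwrite('pics/r5.png',crop(S,*proj('side',X),50,500))
E
```

```text
time_s: 18.15
ee_pos: [0.574, 0.2996, 0.1956]
ee_rot: [[-0.005, 1.0, 0.001], [-0.001, 0.001, -1.0], [-1.0, -0.005, 0.001]]
contact_force: [0.5, -0.0, -1.2]
opening: 0.0489
time_s: 18.95
ee_pos: [0.5697, 0.3272, 0.1773]
ee_rot: [[-0.002, 1.0, -0.002], [-0.001, -0.002, -1.0], [-1.0, -0.002, 0.001]]
contact_force: [-0.1, 0.6, 0.2]
opening: 0.0487
[0.57017767 0.32771455 0.17838598]
```

View pics/r5.png

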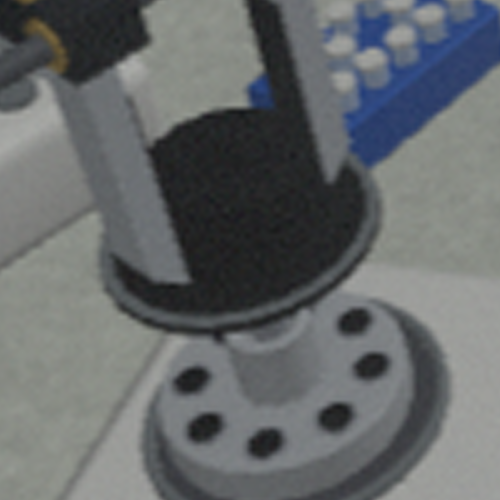

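The lid is level and centred over the rotor hub, so I'll lower it in steps.

```bash
python3 -m jog '{"xyz":[[0.4,0,0],[0.8,0,0],[0.8,0,0],[0.8,0,0],[0.6,0,0],[0.4,0,0],[0.3,0,0],[0,0,0]],"rot":[[0,0,0],[0,0,0],[0,0,0],[0,0,0],[0,0,0],[0,0,0],[0,0,0],[0,0,0]],"hand":[3.5,3.5,3.5,3.5,3.5,3.5,3.5,3.5]}'
python3 -m jog '{"xyz":[[0.2,0,0],[0.2,0,0],[0.2,0,0],[0.2,0,0],[0.2,0,0],[0.2,0,0],[0.2,0,0],[0,0,0]],"rot":[[0,0,0],[0,0,0],[0,0,0],[0,0,0],[0,0,0],[0,0,0],[0,0,0],[0,0,0]],"hand":[3.5,3.5,3.5,3.5,3.5,3.5,3.5,3.5]}'
```

```text
time_s: 19.85
ee_pos: [0.5699, 0.3279, 0.137]
ee_rot: [[-0.001, 1.0, -0.001], [-0.0, -0.001, -1.0], [-1.0, -0.001, 0.0]]
contact_force: [0.8, -0.2, -1.4]
opening: 0.0487
time_s: 20.65
ee_pos: [0.5699, 0.3279, 0.123]
ee_rot: [[-0.001, 1.0, -0.001], [-0.0, -0.001, -1.0], [-1.0, -0.001, 0.0]]
contact_force: [0.2, 1.2, -1.0]
opening: 0.0487
```

No contact, so the spindle has entered the lid's hole. 9 mm remain.

```bash
python3 -m jog '{"xyz":[[0.1,0,0],[0.1,0,0],[0.1,0,0],[0.1,0,0],[0.1,0,0],[0.1,0,0],[0.1,0,0],[0,0,0]],"rot":[[0,0,0],[0,0,0],[0,0,0],[0,0,0],[0,0,0],[0,0,0],[0,0,0],[0,0,0]],"hand":[3.5,3.5,3.5,3.5,3.5,3.5,3.5,3.5]}'
python3 -m jog '{"xyz":[[0.1,0,0],[0.05,0,0],[0.05,0,0],[0,0,0],[0,0,0],[0,0,0],[0,0,0],[0,0,0]],"rot":[[0,0,0],[0,0,0],[0,0,0],[0,0,0],[0,0,0],[0,0,0],[0,0,0],[0,0,0]],"hand":[3.5,3.5,3.5,3.5,3.5,3.5,3.5,3.5]}'
```

```text
time_s: 21.45
ee_pos: [0.57, 0.3279, 0.1163]
ee_rot: [[-0.0, 1.0, -0.001], [-0.0, -0.001, -1.0], [-1.0, -0.0, 0.0]]
contact_force: [-0.1, 1.0, -0.6]
opening: 0.0491
time_s: 22.25
ee_pos: [0.5701, 0.328, 0.1145]
ee_rot: [[0.0, 1.0, -0.001], [0.0, -0.001, -1.0], [-1.0, 0.0, -0.0]]
contact_force: [-0.0, -0.2, -1.0]
opening: 0.0486
```

```bash
python3 -m jog '{"xyz":[[0.05,0,0],[0.05,0,0],[0.05,0,0],[0,0,0],[0,0,0],[0,0,0],[0,0,0],[0,0,0]],"rot":[[0,0,0],[0,0,0],[0,0,0],[0,0,0],[0,0,0],[0,0,0],[0,0,0],[0,0,0]],"hand":[3.5,3.5,3.5,3.5,3.5,3.5,3.5,3.5]}'
```

```text
time_s: 23.05
ee_pos: [0.5701, 0.328, 0.1136]
ee_rot: [[0.0, 1.0, -0.001], [-0.0, -0.001, -1.0], [-1.0, 0.0, 0.0]]
contact_force: [-3.1, -1.6, 5.6]
opening: 0.0489
```

```bash
python3 -m jog '{"xyz":[[0,0,0],[0,0,0],[0,0,0],[0,0,0],[0,0,0],[-0.5,0,0],[-1,0,0],[-1.5,0,0]],"rot":[[0,0,0],[0,0,0],[0,0,0],[0,0,0],[0,0,0],[0,0,0],[0,0,0],[0,0,0]],"hand":[5.4,6,6.6,7,7,7,7,7]}'
python3 -m jog '{"xyz":[[-2,0,0],[-2,0,0],[-2,0,0],[-1,0,0],[0,-0.4,1.5],[0,-0.7,3.2],[0,-1,4.7],[0,-1,4.7]],"rot":[[0,0,0],[0,0,0],[0,0,0],[0,0,0],[0,0,0],[0,0,0],[0,0,0],[0,0,0]],"hand":[7,7,7,7,7,6,6,6]}'
python3 -m jog '{"xyz":[[0,-1,4.7],[0,-1,4.7],[0,-1,4.7],[0,-1,4.7],[0,-0.9,4],[0,-0.5,2.5],[0,-0.2,1],[0,0,0]],"rot":[[0,0,0],[0,0,0],[0,0,0],[0,0,0],[0,0,0],[0,0,0],[0,0,0],[0,0,0]],"hand":[6,6,6,6,6,6,6,6]}'
python3 -m jog '{"xyz":[[1.5,0,0],[3,0,0],[3,0,0],[2.5,0,0],[1.5,0,0],[0.5,0,0],[0,0,0],[0,0,0]],"rot":[[0,0,0],[0,0,0],[0,0,0],[0,0,0],[0,0,0],[0,0,0],[0,0,0],[0,0,0]],"hand":[6,6,6,6,6,6,6,6]}'
python3 - <<'E'
from h import *
X=[.5705,.3274,.08];N=[.4833,-.0759,.04]
S=grab('side');T=grab('top');cv2.imwrite('s6.png',S);cv2.imwrite('t6.png',T)
print(ctrl.state()['ee_pos'])
cv2.imwrite('pics/r6.png',np.hstack([crop(S,*proj('side',X),45,390),crop(S,*proj('side',N),40,390)]))
E
```

```text
time_s: 23.85
ee_pos: [0.5698, 0.3278, 0.1434]
ee_rot: [[-0.001, 1.0, -0.001], [-0.0, -0.001, -1.0], [-1.0, -0.001, 0.0]]
contact_force: [-0.6, -0.5, 0.3]
opening: 0.0701
time_s: 24.65
ee_pos: [0.5373, 0.185, 0.2117]
ee_rot: [[-0.002, 1.0, -0.0], [-0.001, -0.0, -1.0], [-1.0, -0.002, 0.001]]
contact_force: [0.3, -0.2, 1.0]
opening: 0.0602
time_s: 25.45
ee_pos: [0.4817, -0.0767, 0.2123]
ee_rot: [[-0.001, 1.0, -0.004], [0.001, -0.004, -1.0], [-1.0, -0.001, -0.001]]
contact_force: [0.3, -0.3, -0.3]
opening: 0.0598
time_s: 26.25
ee_pos: [0.4833, -0.0756, 0.0938]
ee_rot: [[0.001, 1.0, -0.0], [-0.0, -0.0, -1.0], [-1.0, 0.001, 0.0]]
contact_force: [0.1, 0.6, 0.9]
opening: 0.0604
[ 0.48345811 -0.07599102  0.09413214]
```

View pics/r6.png

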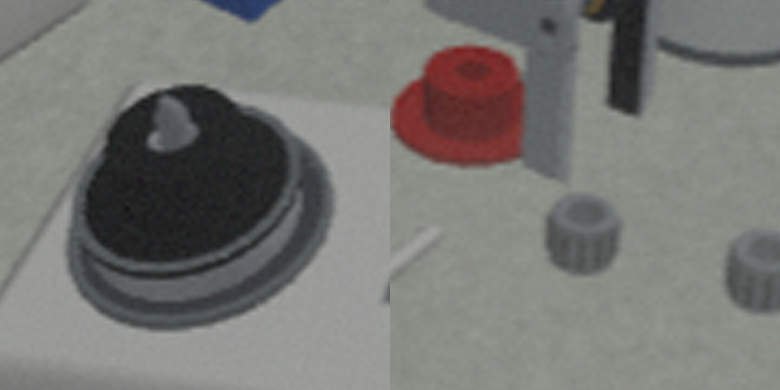

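The lid is seated level with the spindle through its hole, and the gripper is above the far nut at right-crop px (583,232). Now I grip the nut.

```bash
python3 -m jog '{"xyz":[[1,0,0],[1.5,0,0],[1.5,0,0],[1,0,0],[0.6,0,0],[0.4,0,0],[0.3,0,0],[0,0,0]],"rot":[[0,0,0],[0,0,0],[0,0,0],[0,0,0],[0,0,0],[0,0,0],[0,0,0],[0,0,0]],"hand":[6,6,6,6,6,6,6,6]}'
python3 -m jog '{"xyz":[[0,0,0],[0,0,0],[0,0,0],[0,0,0],[0,0,0],[0,0,0],[0,0,0],[0,0,0]],"rot":[[0,0,0],[0,0,0],[0,0,0],[0,0,0],[0,0,0],[0,0,0],[0,0,0],[0,0,0]],"hand":[5,4,3,2,2,2,2,2]}' 20
python3 -m jog '{"xyz":[[-0.5,0,0],[-1.5,0,0],[-3,0,0],[-4,0,0],[-4,0,0],[-3,0,0],[-1.5,0,0],[0,0,0]],"rot":[[0,0,0],[0,0,0],[0,0,0],[0,0,0],[0,0,0],[0,0,0],[0,0,0],[0,0,0]],"hand":[2,2,2,2,2,2,2,2]}'
```

```text
time_s: 27.15
ee_pos: [0.4826, -0.076, 0.0299]
ee_rot: [[0.0, 1.0, -0.001], [-0.0, -0.001, -1.0], [-1.0, 0.0, 0.0]]
contact_force: [-0.4, -0.3, 0.5]
opening: 0.0599
time_s: 27.95
ee_pos: [0.4828, -0.0761, 0.0302]
ee_rot: [[0.0, 1.0, -0.001], [-0.0, -0.001, -1.0], [-1.0, 0.0, 0.0]]
contact_force: [-0.3, -0.8, 2.7]
opening: 0.032
time_s: 28.75
ee_pos: [0.4838, -0.0763, 0.2076]
ee_rot: [[0.005, 1.0, -0.001], [-0.002, -0.001, -1.0], [-1.0, 0.005, 0.002]]
contact_force: [-0.2, 0.1, -0.6]
opening: 0.0316
```

```bash
python3 -m jog '{"xyz":[[0,0.4,-1.5],[0,0.7,-3.2],[0,1,-4.7],[0,1,-4.7],[0,1,-4.7],[0,1,-4.7],[0,1,-4.7],[0,1,-4.7]],"rot":[[0,0,0],[0,0,0],[0,0,0],[0,0,0],[0,0,0],[0,0,0],[0,0,0],[0,0,0]],"hand":[2,2,2,2,2,2,2,2]}'
python3 -m jog '{"xyz":[[0,0.9,-4],[0,0.5,-2.5],[0,0.2,-1],[0,0,0],[0.4,0,0],[1,0,0],[1,0,0],[0.5,0,0]],"rot":[[0,0,0],[0,0,0],[0,0,0],[0,0,0],[0,0,0],[0,0,0],[0,0,0],[0,0,0]],"hand":[2,2,2,2,2,2,2,2]}'
python3 -m jog '{"xyz":[[0.2,0,0],[0.2,0,0],[0,0,0],[0,0,0],[0,0,0],[0,0,0],[0,0,0],[0,0,0]],"rot":[[0,0,0],[0,0,0],[0,0,0],[0,0,0],[0,0,0],[0,0,0],[0,0,0],[0,0,0]],"hand":[2,2,2,2,2,2,2,2]}'
python3 - <<'E'
from h import *
X=[.5705,.3274,.14]
S=grab('side');cv2.imwrite('s7.png',S)
cv2.imwrite('pics/r7.png',crop(S,*proj('side',X),40,480))
E
```

```text
time_s: 29.55
ee_pos: [0.553, 0.2549, 0.2027]
ee_rot: [[-0.003, 1.0, -0.001], [-0.001, -0.001, -1.0], [-1.0, -0.003, 0.001]]
contact_force: [0.6, -0.3, -0.7]
opening: 0.0324
time_s: 30.35
ee_pos: [0.5693, 0.3268, 0.174]
ee_rot: [[-0.003, 1.0, -0.002], [-0.001, -0.002, -1.0], [-1.0, -0.003, 0.001]]
contact_force: [-1.5, 0.5, -1.1]
opening: 0.0325
time_s: 31.15
ee_pos: [0.5701, 0.328, 0.1721]
ee_rot: [[0.0, 1.0, -0.001], [0.0, -0.001, -1.0], [-1.0, 0.0, -0.0]]
contact_force: [0.1, -0.2, -0.1]
opening: 0.0324
```

View pics/r7.png

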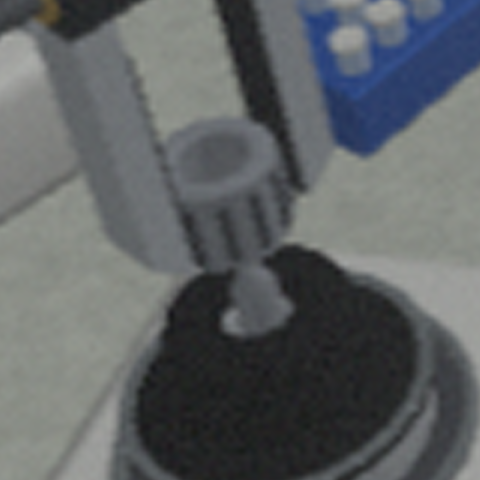

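The nut hangs upright just over the spindle tip, so I lower it.

```bash
python3 -m jog '{"xyz":[[0.3,0,0],[0.4,0,0],[0.4,0,0],[0.4,0,0],[0.4,0,0],[0.2,0,0],[0.2,0,0],[0,0,0]],"rot":[[0,0,0],[0,0,0],[0,0,0],[0,0,0],[0,0,0],[0,0,0],[0,0,0],[0,0,0]],"hand":[2,2,2,2,2,2,2,2]}'
python3 -m jog '{"xyz":[[0.1,0,0],[0.1,0,0],[0.1,0,0],[0.1,0,0],[0.1,0,0],[0.05,0,0],[0,0,0],[0,0,0]],"rot":[[0,0,0],[0,0,0],[0,0,0],[0,0,0],[0,0,0],[0,0,0],[0,0,0],[0,0,0]],"hand":[2,2,2,2,2,2,2,2]}'
```

```text
time_s: 32.0
ee_pos: [0.5699, 0.3279, 0.1486]
ee_rot: [[-0.0, 1.0, -0.001], [-0.0, -0.001, -1.0], [-1.0, -0.0, 0.0]]
contact_force: [0.4, -0.6, -1.1]
opening: 0.0322
time_s: 32.8
ee_pos: [0.5701, 0.328, 0.1435]
ee_rot: [[0.0, 1.0, -0.001], [-0.0, -0.001, -1.0], [-1.0, 0.0, 0.0]]
contact_force: [0.1, -0.6, -0.1]
opening: 0.0322
```

```bash
python3 -m jog '{"xyz":[[0.05,0,0],[0.05,0,0],[0,0,0],[0,0,0],[0,0,0],[0,0,0],[0,0,0],[0,0,0]],"rot":[[0,0,0],[0,0,0],[0,0,0],[0,0,0],[0,0,0],[0,0,0],[0,0,0],[0,0,0]],"hand":[2,2,2,2,2,2,2,2]}'
```

```text
time_s: 33.6
ee_pos: [0.5701, 0.328, 0.1425]
ee_rot: [[-0.0, 1.0, -0.001], [0.0, -0.001, -1.0], [-1.0, -0.0, -0.0]]
contact_force: [0.4, -0.1, -0.6]
opening: 0.0324
```

```bash
python3 -m jog '{"xyz":[[0.05,0,0],[0.05,0,0],[0,0,0],[0,0,0],[0,0,0],[0,0,0],[0,0,0],[0,0,0]],"rot":[[0,0,0],[0,0,0],[0,0,0],[0,0,0],[0,0,0],[0,0,0],[0,0,0],[0,0,0]],"hand":[2,2,2,2,2,2,2,2]}'
```

```text
time_s: 34.4
ee_pos: [0.5703, 0.328, 0.1423]
ee_rot: [[0.001, 1.0, -0.001], [0.0, -0.001, -1.0], [-1.0, 0.001, -0.0]]
contact_force: [-2.5, -1.8, 5.5]
opening: 0.0325
```

The nut has touched down. I release it, lift, and look again at the cover and the nut.

```bash
python3 -m jog '{"xyz":[[0,0,0],[0,0,0],[0,0,0],[0,0,0],[-0.5,0,0],[-1,0,0],[-2,0,0],[-2,0,0]],"rot":[[0,0,0],[0,0,0],[0,0,0],[0,0,0],[0,0,0],[0,0,0],[0,0,0],[0,0,0]],"hand":[3.6,4.2,5,5.5,5.5,5.5,5.5,5.5]}'
python3 -m jog '{"xyz":[[-2,0,0],[-1.5,0,0],[0,-0.1,1.5],[0,-0.2,3.5],[0,-0.3,4.7],[0,-0.3,4.7],[0,-0.3,4.7],[0,-0.3,4.7]],"rot":[[0,0,0],[0,0,0],[0,0,0],[0,0,0],[0,0,0],[0,0,0],[0,0,0],[0,0,0]],"hand":[5.5,5.5,5.5,5.5,5.5,5.5,5.5,5.5]}'
python3 - <<'E'
from h import *
X=[.5705,.3274,.12];k=.64
np.set_printoptions(precision=4,suppress=True)
S=grab('side');T=cv2.imread('t.png');S0=cv2.imread('s.png');print(ctrl.state()['ee_pos'])
D=[.531,-.315,.118]
ct,cs=proj('top',D),proj('side',D);print(ct,cs,tri((389.8,202.5),(518*k,187*k)))
def clahe(a): return cv2.convertScaleAbs(a,alpha=1.8,beta=-30)
cv2.imwrite('pics/r8.png',np.hstack([crop(S,*proj('side',X),35,260),clahe(crop(T,*ct,12,260)),clahe(crop(S0,*cs,12,260))]))
E
```

```text
time_s: 35.2
ee_pos: [0.5701, 0.328, 0.1977]
ee_rot: [[0.0, 1.0, -0.001], [0.0, -0.001, -1.0], [-1.0, 0.0, -0.0]]
contact_force: [0.5, -0.0, 0.8]
opening: 0.0552
time_s: 36.0
ee_pos: [0.5535, 0.0875, 0.2304]
ee_rot: [[-0.002, 1.0, -0.001], [-0.0, -0.001, -1.0], [-1.0, -0.002, 0.0]]
contact_force: [0.1, -0.2, -0.1]
opening: 0.0549
[0.5536 0.0818 0.2304]
[389.875 202.713] [332.4922 120.565 ] (array([ 0.5323, -0.3135,  0.1208]), np.float64(0.0019207644441091231))
```

View pics/r8.png

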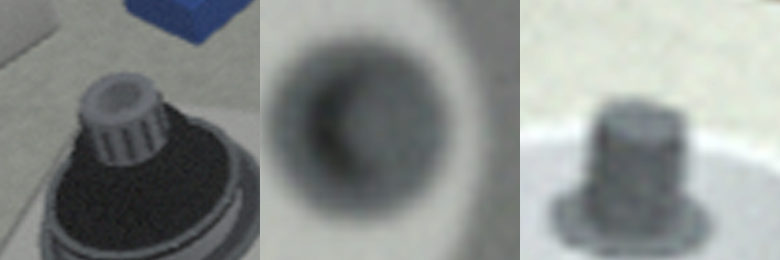

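The nut is seated flat on the lid. The knob-top centre in the enlarged crops agrees across both views, giving about (0.532, -0.3155). I go to the cover.

```bash
python3 -m jog '{"xyz":[[0,-0.2,2],[0,-0.3,4],[0,-0.3,4.7],[0,-0.3,4.7],[0,-0.3,4.7],[0,-0.3,4.7],[0,-0.3,4.7],[0,-0.3,4.7]],"rot":[[0,0,0],[0,0,0],[0,0,0],[0,0,0],[0,0,0],[0,0,0],[0,0,0],[0,0,0]],"hand":[5.5,5.5,5.5,5.5,5.5,5.5,5.5,5.5]}'
python3 -m jog '{"xyz":[[0,0,3.5],[0,0,2],[0,0,0.8],[0,0,0],[1,0,0],[2,0,0],[2,0,0],[1,0,0]],"rot":[[0,0,0],[0,0,0],[0,0,0],[0,0,0],[0,0,0],[0,0,0],[0,0,0],[0,0,0]],"hand":[5.5,5.5,5.5,5.5,5.5,5.5,5.5,5.5]}'
python3 -m jog '{"xyz":[[0.2,0,0],[0,0,0],[0,0,0],[0,0,0],[0,0,0],[0,0,0],[0,0,0],[0,0,0]],"rot":[[0,0,0],[0,0,0],[0,0,0],[0,0,0],[0,0,0],[0,0,0],[0,0,0],[0,0,0]],"hand":[5.5,5.5,5.5,5.5,5.5,5.5,5.5,5.5]}'
python3 - <<'E'
from h import *
S=grab('side');c=proj('side',[.532,-.3155,.12])
cv2.imwrite('pics/r9.png',crop(S,*c,32,480))
E
```

```text
time_s: 36.85
ee_pos: [0.5298, -0.2541, 0.2305]
ee_rot: [[-0.001, 1.0, -0.002], [0.001, -0.002, -1.0], [-1.0, -0.001, -0.001]]
contact_force: [0.6, -0.5, 0.1]
opening: 0.055
time_s: 37.65
ee_pos: [0.5306, -0.3125, 0.1688]
ee_rot: [[-0.003, 1.0, 0.001], [0.003, 0.001, -1.0], [-1.0, -0.003, -0.003]]
contact_force: [-0.1, 0.6, -0.5]
opening: 0.055
time_s: 38.45
ee_pos: [0.5313, -0.315, 0.1695]
ee_rot: [[0.0, 1.0, -0.001], [-0.0, -0.001, -1.0], [-1.0, 0.0, 0.0]]
contact_force: [-0.5, -0.4, -0.3]
opening: 0.0552
```

View pics/r9.png

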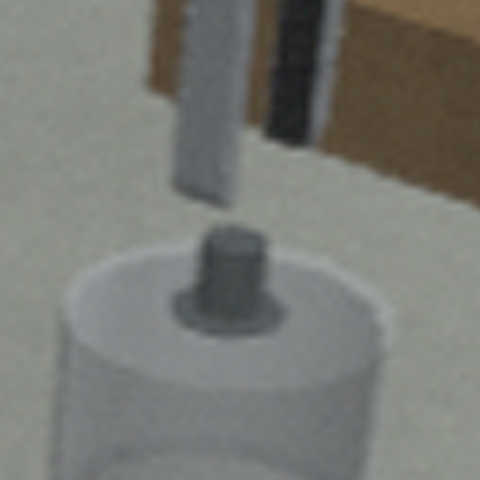

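The open fingers straddle the knob, with tip midpoint around (248,168) directly over the knob top at (236,238). I descend and grip.

```bash
python3 -m jog '{"xyz":[[0.7,0,0],[1,0,0],[1,0,0],[0.8,0,0],[0.6,0,0],[0.4,0,0],[0.3,0,0],[0,0,0]],"rot":[[0,0,0],[0,0,0],[0,0,0],[0,0,0],[0,0,0],[0,0,0],[0,0,0],[0,0,0]],"hand":[5.5,5.5,5.5,5.5,5.5,5.5,5.5,5.5]}'
python3 -m jog '{"xyz":[[0,0,0],[0,0,0],[0,0,0],[0,0,0],[0,0,0],[0,0,0],[0,0,0],[0,0,0]],"rot":[[0,0,0],[0,0,0],[0,0,0],[0,0,0],[0,0,0],[0,0,0],[0,0,0],[0,0,0]],"hand":[4.5,3.5,2.8,2,1,1,1,1]}' 25
python3 -m jog '{"xyz":[[-0.3,0,0],[-0.7,0,0],[-1.5,0,0],[-2.5,0,0],[-3,0,0],[-3,0,0],[-3,0,0],[-2,0,0]],"rot":[[0,0,0],[0,0,0],[0,0,0],[0,0,0],[0,0,0],[0,0,0],[0,0,0],[0,0,0]],"hand":[1,1,1,1,1,1,1,1]}'
```

```text
time_s: 39.3
ee_pos: [0.5312, -0.3149, 0.1211]
ee_rot: [[-0.0, 1.0, -0.001], [0.0, -0.001, -1.0], [-1.0, -0.0, -0.0]]
contact_force: [0.7, 0.1, 0.5]
opening: 0.0547
time_s: 40.1
ee_pos: [0.5314, -0.3151, 0.1216]
ee_rot: [[0.0, 1.0, -0.001], [-0.0, -0.001, -1.0], [-1.0, 0.0, 0.0]]
contact_force: [-0.1, -0.4, 1.0]
opening: 0.0236
time_s: 40.9
ee_pos: [0.5319, -0.3154, 0.2858]
ee_rot: [[0.004, 1.0, -0.001], [-0.003, -0.001, -1.0], [-1.0, 0.004, 0.003]]
contact_force: [0.8, -0.2, -1.6]
opening: 0.0235
```

```bash
python3 -m jog '{"xyz":[[0,0.2,-1],[0,0.2,-2.5],[0,0.2,-3.5],[0,0.2,-4],[0,0.2,-4],[0,0.2,-4],[0,0.2,-4],[0,0.2,-4]],"rot":[[0,0,0],[0,0,0],[0,0,0],[0,0,0],[0,0,0],[0,0,0],[0,0,0],[0,0,0]],"hand":[1,1,1,1,1,1,1,1]}'
python3 -m jog '{"xyz":[[0,0.2,-4],[0,0.2,-4],[0,0.2,-4],[0,0.2,-4],[0,0.2,-4],[0,0.2,-4],[0,0.2,-3.5],[0,0.2,-2.5]],"rot":[[0,0,0],[0,0,0],[0,0,0],[0,0,0],[0,0,0],[0,0,0],[0,0,0],[0,0,0]],"hand":[1,1,1,1,1,1,1,1]}'
python3 -m jog '{"xyz":[[0,0.2,-2.3],[0,0.2,-2],[0,0.2,-1.5],[0,0,-1],[0,0,-0.5],[0,0,0],[0,0,0],[0,0,0]],"rot":[[0,0,0],[0,0,0],[0,0,0],[0,0,0],[0,0,0],[0,0,0],[0,0,0],[0,0,0]],"hand":[1,1,1,1,1,1,1,1]}'
python3 - <<'E'
from h import *
S=grab('side');T=grab('top');cv2.imwrite('s10.png',S);X=[.5705,.3274,.16]
cv2.imwrite('pics/r10.png',np.hstack([crop(S,*proj('side',X),75,400),crop(T,*proj('top',X),50,400)]))
E
```

```text
time_s: 41.7
ee_pos: [0.5467, -0.0425, 0.2804]
ee_rot: [[-0.001, 1.0, -0.001], [0.001, -0.001, -1.0], [-1.0, -0.001, -0.001]]
contact_force: [-0.7, 0.3, -0.6]
opening: 0.024
time_s: 42.5
ee_pos: [0.5625, 0.2577, 0.2802]
ee_rot: [[-0.002, 1.0, 0.001], [0.0, 0.001, -1.0], [-1.0, -0.002, -0.0]]
contact_force: [0.3, -0.3, -1.7]
opening: 0.0234
time_s: 43.3
ee_pos: [0.5702, 0.3273, 0.2816]
ee_rot: [[0.0, 1.0, -0.002], [-0.0, -0.002, -1.0], [-1.0, 0.0, 0.0]]
contact_force: [-0.6, 0.3, -1.8]
opening: 0.0235
```

View pics/r10.png

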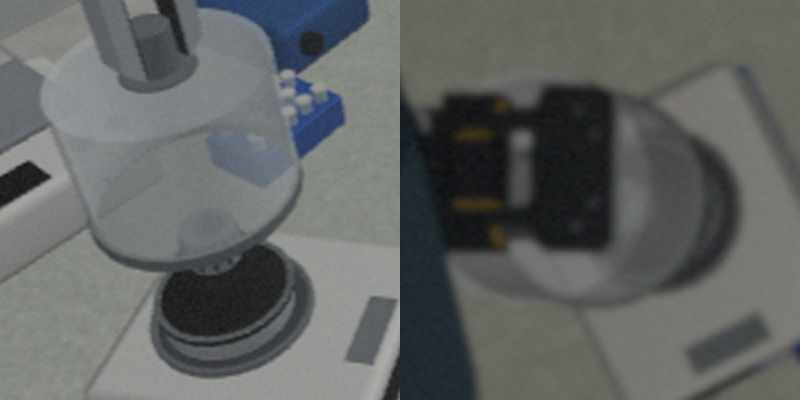

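The cover hangs level above the stack. Its rim spans crop x from about 91 to 302, with its lowest edge at about y 272. I compare that with the projection of a centred rim.

```bash
python3 - <<'E'
from h import *
c=proj('side',[.5705,.3274,.16]);a=np.linspace(0,2*np.pi,181)
def ext(x,y,z,r):
    P=np.array([(proj('side',[x+r*np.cos(t),y+r*np.sin(t),z])-c)*400/150+200 for t in a]);return np.round([P[:,0].min(),P[:,0].max(),P[:,1].min(),P[:,1].max()],1)
for d in[(0,0),(.004,0),(0,.004)]: print(d,ext(.5705+d[0],.3278+d[1],.160,.058))
print('ring',ext(.5705,.3278,.065,.05),ext(.5718,.3288,.065,.05),'seen 152,315,-,377')
E
```

```text
(0, 0) [ 91.4 302.9 134.5 277.7]
(0.004, 0) [ 87.3 298.3 132.1 274.3]
(0, 0.004) [ 84.9 297.6 137.9 282.4]
ring [149.5 314.9 251.9 378.4] [146.8 312.3 251.9 378.5] seen 152,315,-,377
```

```bash
python3 -m jog '{"xyz":[[0.5,0,0],[1,0,0],[1.4,0,0],[1.4,0,0],[1.4,0,0],[1.4,0,0],[0.8,0,0],[0.4,0,0]],"rot":[[0,0,0],[0,0,0],[0,0,0],[0,0,0],[0,0,0],[0,0,0],[0,0,0],[0,0,0]],"hand":[1,1,1,1,1,1,1,1]}'
python3 -m jog '{"xyz":[[0.2,0,0],[0.1,0,0],[0,0,0],[0,0,0],[0,0,0],[0,0,0],[0,0,0],[0,0,0]],"rot":[[0,0,0],[0,0,0],[0,0,0],[0,0,0],[0,0,0],[0,0,0],[0,0,0],[0,0,0]],"hand":[1,1,1,1,1,1,1,1]}'
python3 - <<'E'
from h import *
S=grab('side');cv2.imwrite('s11.png',S);X=[.5705,.3274,.075];c=proj('side',X);I=crop(S,*c,40,600)
a=np.linspace(0,2*np.pi,181)
for (x,y,z,r,col) in[(.5705,.3278,.0745,.058,(0,0,255)),(.5705,.3278,.065,.05,(0,255,0))]:
    P=np.array([(proj('side',[x+r*np.cos(t),y+r*np.sin(t),z])-c)*600/80+300 for t in a]);cv2.polylines(I,[P.astype(int)],True,col,1)
cv2.imwrite('pics/r11.png',I)
E
```

```text
time_s: 44.2
ee_pos: [0.5696, 0.3278, 0.1969]
ee_rot: [[-0.002, 1.0, -0.001], [-0.001, -0.001, -1.0], [-1.0, -0.002, 0.001]]
contact_force: [-0.8, 0.4, -0.8]
opening: 0.0234
time_s: 45.0
ee_pos: [0.5701, 0.328, 0.1955]
ee_rot: [[0.0, 1.0, -0.001], [0.0, -0.001, -1.0], [-1.0, 0.0, -0.0]]
contact_force: [0.3, -0.1, -1.4]
opening: 0.0236
```

View pics/r11.png

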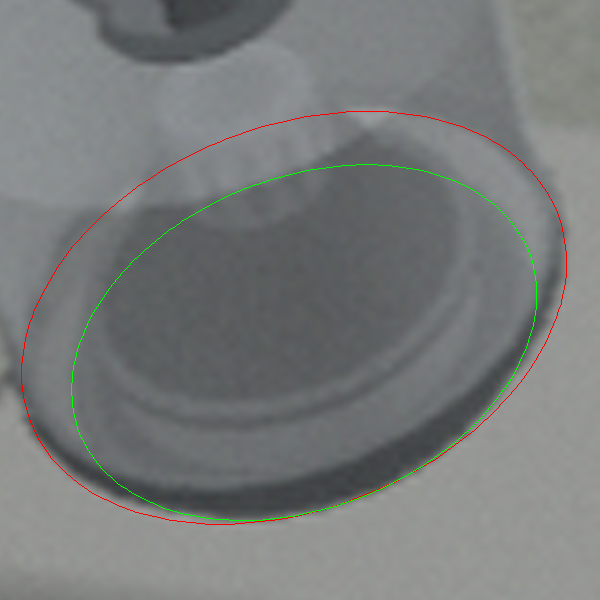

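The rim follows the predicted circle to about 2 mm, within the 5 mm of play. I lower it the last 14 mm.

```bash
python3 -m jog '{"xyz":[[0.15,0,0],[0.15,0,0],[0.15,0,0],[0.15,0,0],[0.15,0,0],[0.15,0,0],[0.05,0,0],[0,0,0]],"rot":[[0,0,0],[0,0,0],[0,0,0],[0,0,0],[0,0,0],[0,0,0],[0,0,0],[0,0,0]],"hand":[1,1,1,1,1,1,1,1]}'
python3 -m jog '{"xyz":[[0.1,0,0],[0.1,0,0],[0.1,0,0],[0,0,0],[0,0,0],[0,0,0],[0,0,0],[0,0,0]],"rot":[[0,0,0],[0,0,0],[0,0,0],[0,0,0],[0,0,0],[0,0,0],[0,0,0],[0,0,0]],"hand":[1,1,1,1,1,1,1,1]}'
```

```text
time_s: 45.85
ee_pos: [0.57, 0.328, 0.1858]
ee_rot: [[-0.0, 1.0, -0.001], [-0.0, -0.001, -1.0], [-1.0, -0.0, 0.0]]
contact_force: [-0.3, -0.3, -0.3]
opening: 0.0235
time_s: 46.65
ee_pos: [0.5701, 0.328, 0.183]
ee_rot: [[0.0, 1.0, -0.001], [0.0, -0.001, -1.0], [-1.0, 0.0, -0.0]]
contact_force: [-0.2, 0.0, -1.9]
opening: 0.0235
```

```bash
python3 -m jog '{"xyz":[[0.05,0,0],[0.05,0,0],[0,0,0],[0,0,0],[0,0,0],[0,0,0],[0,0,0],[0,0,0]],"rot":[[0,0,0],[0,0,0],[0,0,0],[0,0,0],[0,0,0],[0,0,0],[0,0,0],[0,0,0]],"hand":[1,1,1,1,1,1,1,1]}'
python3 -m jog '{"xyz":[[0.05,0,0],[0,0,0],[0,0,0],[0,0,0],[0,0,0],[0,0,0],[0,0,0],[0,0,0]],"rot":[[0,0,0],[0,0,0],[0,0,0],[0,0,0],[0,0,0],[0,0,0],[0,0,0],[0,0,0]],"hand":[1,1,1,1,1,1,1,1]}'
```

```text
time_s: 47.45
ee_pos: [0.5701, 0.3279, 0.182]
ee_rot: [[0.0, 1.0, -0.001], [0.0, -0.001, -1.0], [-1.0, 0.0, -0.0]]
contact_force: [0.9, 0.3, 0.1]
opening: 0.0234
time_s: 48.25
ee_pos: [0.5701, 0.328, 0.1816]
ee_rot: [[0.0, 1.0, -0.001], [0.0, -0.001, -1.0], [-1.0, 0.0, -0.0]]
contact_force: [-0.9, -1.0, -0.0]
opening: 0.0231
```

```bash
python3 -m jog '{"xyz":[[0.05,0,0],[0,0,0],[0,0,0],[0,0,0],[0,0,0],[0,0,0],[0,0,0],[0,0,0]],"rot":[[0,0,0],[0,0,0],[0,0,0],[0,0,0],[0,0,0],[0,0,0],[0,0,0],[0,0,0]],"hand":[1,1,1,1,1,1,1,1]}'
```

```text
time_s: 49.05
ee_pos: [0.5703, 0.3279, 0.1815]
ee_rot: [[0.001, 1.0, -0.001], [-0.0, -0.001, -1.0], [-1.0, 0.001, 0.0]]
contact_force: [-0.9, -2.8, 4.8]
opening: 0.0237
```

Contact with the deck came at the predicted height. I release, lift, back away and take the final look.

```bash
python3 -m jog '{"xyz":[[0,0,0],[0,0,0],[0,0,0],[0,0,0],[0,0,0],[-0.3,0,0],[-0.7,0,0],[-1.5,0,0]],"rot":[[0,0,0],[0,0,0],[0,0,0],[0,0,0],[0,0,0],[0,0,0],[0,0,0],[0,0,0]],"hand":[2.8,3.4,4,5,5.5,5.5,5.5,5.5]}'
python3 -m jog '{"xyz":[[-2,0,0],[-2.5,0,0],[-1.5,0,0],[0,-0.5,2],[0,-0.5,4],[0,-0.5,4.5],[0,-0.5,4.5],[0,-0.5,4.5]],"rot":[[0,0,0],[0,0,0],[0,0,0],[0,0,0],[0,0,0],[0,0,0],[0,0,0],[0,0,0]],"hand":[5.5,5.5,5.5,5.5,5.5,5.5,5.5,5.5]}'
python3 -m jog '{"xyz":[[0,0,4.5],[0,0,4],[0,0,3],[0,0,2],[0,0,1],[0,0,0],[0,0,0],[0,0,0]],"rot":[[0,0,0],[0,0,0],[0,0,0],[0,0,0],[0,0,0],[0,0,0],[0,0,0],[0,0,0]],"hand":[5.5,5.5,5.5,5.5,5.5,5.5,5.5,5.5]}'
python3 - <<'E'
from h import *
S=grab('side');T=grab('top');X=[.5705,.3274,.1]
S0,T0=cv2.imread('s.png'),cv2.imread('t.png')
g=lambda a:cv2.convertScaleAbs(a,alpha=1.5,beta=-10)
for n,a,b,P in[('rack','side',(S0,S),[.735,.16,.02]),('bottle','side',(S0,S),[.775,-.16,.05]),('beaker','side',(S0,S),[.37,-.235,.03])]:
    c=proj('side',P);A,B=[crop(i,*c,22,88).astype(int) for i in b];print(n,np.abs(A-B).mean())
cv2.imwrite('pics/r12.png',np.vstack([np.hstack([g(crop(S,*proj('side',X),45,400)),g(crop(T,*proj('top',X),40,400))]),]))
cv2.imwrite('pics/r13.png',np.hstack([cv2.resize(S,(400,300)),cv2.resize(T,(400,300))]))
E
```

```text
time_s: 49.85
ee_pos: [0.5694, 0.3277, 0.2056]
ee_rot: [[-0.002, 1.0, -0.001], [-0.001, -0.001, -1.0], [-1.0, -0.002, 0.001]]
contact_force: [0.0, -0.3, 0.2]
opening: 0.055
time_s: 50.65
ee_pos: [0.5445, 0.1315, 0.2669]
ee_rot: [[0.001, 1.0, -0.001], [-0.0, -0.001, -1.0], [-1.0, 0.001, 0.0]]
contact_force: [0.6, -1.0, -0.3]
opening: 0.0548
time_s: 51.45
ee_pos: [0.5447, -0.011, 0.2661]
ee_rot: [[0.0, 1.0, 0.0], [0.0, 0.0, -1.0], [-1.0, 0.0, -0.0]]
contact_force: [-0.3, -0.3, 0.2]
opening: 0.0554
rack 14.371642561983471
bottle 8.456525482093664
beaker 34.040117079889804
```

View pics/r12.png

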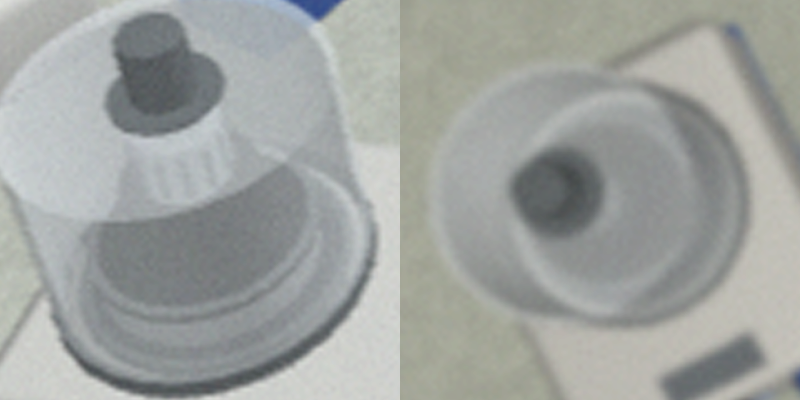

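View pics/r13.png

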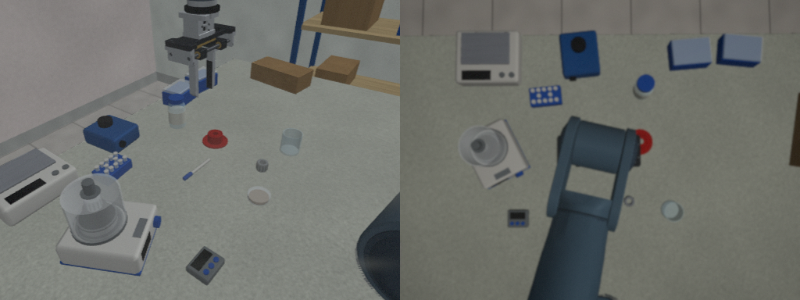

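The cover stands level round the ring, with nut, lid and rotor inside. In the top view the rack, jar and beaker are at the pixels where they started. The side-view differences I printed are no use, because the arm and the cover were in the way. I do one numeric check in the top view and then hand in.

```bash
python3 - <<'E'
from h import *
T=grab('top');T0=cv2.imread('t.png')
for n,u,v in[('rack',186,123),('bottle',313,112),('beaker',348,269)]:
    A,B=[crop(i,u,v,24,96).astype(np.float32).mean(2) for i in(T0,T)]
    print(n,abs(A-B).mean().round(2),cv2.phaseCorrelate(A,B)[0])
print(ctrl.state()['time_s'],ctrl.state()['contact_force']);ctrl.finish_job()
E
```

```text
rack 7.97 (0.01210590484721763, 0.10059065811014278)
bottle 8.16 (0.05442535098615764, -0.03885447659615693)
beaker 8.95 (0.03633484120716446, -0.07431464617403094)
51.6 [-0.78463873 -0.27638079 -0.45404421]
the job is handed in; nothing more can be done
```

The centrifuge is back together and handed in at 51.6 s. The rotor, black lid, steel nut and clear cover went on in that order, and I used the nut farther from the base. Each part was lowered slowly until it touched at about the expected height, with 2–6 N at contact, before I let go.

**Final views:** the cover stands level round the locating ring, with the nut, lid and rotor seated under it. The gripper is open and clear of everything.

**Bystanders:** in the top view, the rack, jar and beaker have shifted by less than 0.1 px (well under 1 mm).

**Checks that disagreed:**
- The side-view comparison of the bystanders was no use, because the arm and cover blocked the view, so I repeated it from the top camera.
- The top and side cameras differed by 1–2 mm on the spindle's position, and the cover's rim was about 2 mm off its predicted outline. Both are within the play of the fits.

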